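# Set the desk timer and start it

### The arm

A 6-joint arm with a two-finger parallel gripper is mounted at the origin on a cart in front of the work surface, level with it; the furniture and walls round the work are solid. World frame = base frame: x ahead of the robot, y to its left, z up, the work surface at z = 0. Lengths are in m, angles in rad, forces in N, time in s.
With the tool pointing down it reaches from about 0.375 to 0.975 m from the base axis. Payload 3.8 kg.
Tool frame: the origin (TCP) lies at the very end of the fingers, on their centre line; the grasp point (between the pads) lies 19 mm behind it; z points along the fingers, y is the line along which they close (so a half turn about z gives the same grasp; the last joint's range is limited). The gripper opens to 85 mm and grips with 20 to 120 N. Pads are 22 mm wide; open, the fingers measure 114 mm over their backs; the gripper's body (76 mm by 85 mm) begins 54 mm behind the grasp point. The pads swing forward as they close: fully open they stand 13 mm farther back than shut.
Start: joints at [-1.318, 0.264, 1.604, -0, 1.274, -0.037], TCP at [0.193, -0.647, 0.231] pointing down, gripper open.
Joint ranges: [-2.63, 2.63], [-0.94, 2.18], [0.31, 2.57], [-1.31, 4.45], [0, 2.66], [-2.55, 2.55]. Speed limits (rad/s): [2.57, 2.57, 3.14, 3.14, 3.14, 3.14].

### API

Orientations are given as a rotation vector (axis times angle).
In Python, from workcell import monitor, viewer, job gives the robot as it stands. The module is installed in compiled form; this text tells all that it offers.
- The arm moves only by the tool step_arm, never from a script. Its argument "series" is one flat list of numbers, 4 for each row, row after row: the shift along the tool's x, y, z in m, then the turn about the tool's z in rad. A call has 1 to 8 rows; each row is the pose to reach, as a shift and turn from the pose commanded when the call began, along the tool's axes at that moment; what a row does not reach only later rows make up. A row lasts 1/8 s, in which the tool goes at most 62.5 mm and 10.7 degrees, less where a joint would pass 70% of its speed; a pose out of reach is approached as far as the arm can. A call with a gripper value outside its range is refused whole. "gripper" is the opening, from 0 (shut) to 1 (fully open), set as the call begins (left out, the last holds). The fingers move at their own pace and stop on an object; "newtons" is the grip in N (left out, the last holds). Time passes only in rows, so rows that repeat a pose let the fingers close. It gives the time, the measured TCP pose, the force, the opening and the grip force at its end, in the units of the state.
- monitor.read_state(): the state, without advancing time (a new reading comes with each control period).
- viewer.read_camera(name): name is "scene" or "top"; returns a dict with "image" (400x640x3 uint8, red, green, blue), "intrinsics" (3x3 intrinsics, pixels), "T" (4x4, takes a point from camera to world coordinates). Camera axes: x right, y up, looking along -z (the intrinsics and any distortion apply to the point x, -y, -z); pixel columns grow to the right and rows downward; lengths in m; the calibration is good to about 2 mm. A picture is of the moment at which its call begins. There is no depth.
- job.finish_job(): hands the job in; it is judged then, once.
Trained networks look in a picture, given as the dict that the camera call returned (one of the last four; its "shot" number tells which), for a name from the list of things; names that differ only in an ending like _2 or _b are one class to them, and where a whole thing is asked for, a point or a joint stands for the part that bears it (a point fixed in the world has none). Each returns a list of dicts, best first, with "score" (0 to 1); they miss things now and then, are a little off and sometimes report something else, mostly with a low value. They report only what shows in the picture. A call takes as long as a camera call.
- viewer.boxes_of(picture, label): "extent" ([centre column, centre row, width, height] in pixels, round what is visible of it).
- viewer.spot_point(picture, label): "point" ([column, row] in pixels: a listed point, or the origin of a listed thing).
The state is a dict: "time": time; "q": joint angles; "joint_vel": joint speeds; "joint_torque": joint torques, N m; "tool_pos": TCP position; "tcp_rot": TCP orientation; "wrist_force": force on the tool from outside, world axes, zero at the start; "torque": the same for the moment, N m; "width": opening from 0.0 (shut) to 1.0 (fully open); "grip_force": force on a finger pad.
Only numpy, scipy, OpenCV 4.12 (cv2) and the standard library are available. Lean on these libraries where they do the work, as an engineer would, in place of code of your own. Each camera call takes 0.05 s, during which the arm holds its last target. There are 200 camera calls.

### The job

Set the white desk timer: turn its dial clockwise until the pointer stands at the little metal tab, pressing the timer firmly (but not hard) onto the desk as you turn, because it stands loose on slippery feet and would otherwise swing round with the dial. Then push the start key on its front fully down and let it spring up again. Leave the tab where it is set, the timer standing where and facing as it did, and the things beside it undisturbed.

Things in the scene. Friction and masses are not known exactly. Their poses are not given: they have to be found in the camera images.
- timer: loose desk timer, 0.3 to 0.4 kg: white case 150 x 120 mm, 42 mm high, on four small hard slippery feet. Origin: centre of its underside; +x to its back, +y to its left. The black dial turns about a vertical axis 25 mm behind the origin. Steady downward push on the dial that keeps the timer still while it is turned: 6 to 13 N, depending on friction; 16 N is plenty, over 25 N too hard
- dial_grip (a point): on the dial's axis in its bar grip, 71 mm above the desk; x axis across the bar (pinch along it), y along it to the pointer. Dial: round skirt 68 mm across, flat top 52 mm above the desk, with an upright bar grip across it, 16 mm thick, 50 mm long, up to 80 mm above the desk; a white line on both is the pointer. Fingertips straddling the bar can stand on the skirt and push down
- dial (a joint): angle of the dial in rad against the case, 0 to 3.14, growing clockwise seen from above; at 0 the pointer looks to the timer's front (-x), at 1.57 to its left (+y). Stiff: turning takes about 0.24 N m, and without a push downward the whole timer swings round instead. It stays where it is left
- pointer (a point): point of the pointer: on the dial's pointer line, 44 mm from the dial's axis, 44 mm above the desk
- tab (a joint): angle of the metal tab in rad, counted as the dial's: the pointer stands at the tab when both are equal. The tab is a dark steel rider 6 mm wide, 11 mm long, standing 9 mm above the case, 42 to 53 mm from the dial's axis; about 2.5 N would push it round: leave it
- tab_mark (a point): the tab's mark, 44 mm from the dial's axis, 44 mm above the desk
- start_key (a joint): travel of the start key in m: 0 up, 0.005 fully down; a spring pushes it up, about 2.4 N to begin and 5.4 N fully down
- key_top (a point): centre of the top of the start key, a grey key 22 mm (timer's x) by 34 mm (y), 53 mm above the desk when up and 79 mm in front of the dial's axis
- timer_front (a point): middle of the case's front face, 23 mm above the desk (75 mm in front of the timer's origin)
- worktop: the desk; its top is z = 0
- mint_tin: bystander: mint tin 47 x 64 x 18 mm lying to the timer's left, origin at the centre of its underside
- eraser: bystander: eraser 23 x 46 x 13 mm lying behind the timer, origin at the centre of its underside
- sticky_pink: bystander: pad of sticky notes 69 x 69 x 13 mm lying to the back left of the timer, origin at the centre of its underside

How it is judged:
By the outcome, as a careful person would: the job done as asked, in the order asked, and still so for the second after the job is handed in, with the robot touching nothing.
It also fails if it takes over 64 s, if anything falls off the work surface, if the arm or the gripper's body presses on something with over 40 N, if the wrist force passes 120 N, or if a joint passes its speed limit or range.

## Working session

There is one attempt and no reset: what is moved stays moved. The work goes in short steps, Python scripts to look and compute and a tool call to move; the robot and the scene stay as the last step left them, time stands still between calls to the robot, and variables do not carry over. Pictures are saved under pics/ and viewed, at most 10 in all, crops included, and the job is handed in when it is done.

Besides the shell and the picture viewer there is one more tool, called after "Request:" in YAML: its name, and indented under it one key for each argument. step_arm: Moves the arm, as the interface text tells. Its arguments: {"type":"object","properties":{"series":{"type":"array"},"gripper":{"type":"number"},"newtons":{"type":"number"}},"required":["series"]}

```bash
mkdir -p pics; cat > h.py <<'E'
import numpy as np, cv2
from workcell import monitor, viewer, job
from scipy.spatial.transform import Rotation as R
def ray(p,uv):
    K=np.array(p["intrinsics"]);T=np.array(p["T"])
    d=np.linalg.inv(K)@[uv[0],uv[1],1]; d=T[:3,:3]@(d*[1,-1,-1]); return T[:3,3],d
def at(p,uv,z):
    o,d=ray(p,uv); return o+d*(z-o[2])/d[2]
def proj(p,X):
    K=np.array(p["intrinsics"]);T=np.array(p["T"])
    c=T[:3,:3].T@(np.array(X)-T[:3,3]); c=K@(c*[1,-1,-1]); return c[:2]/c[2]
Z=dict(dial_grip=.071,pointer=.044,tab_mark=.044,key_top=.053,timer_front=.023,timer=0,mint_tin=0,eraser=0,sticky_pink=0)
def look(names=Z,cams=("top","scene")):
    P={}
    for c in cams:
        p=P[c]=viewer.read_camera(c)
        for n in names:
            for r in viewer.spot_point(p,n)[:2]:
                print(c,n,round(r["score"],2),np.round(r["point"],1),np.round(at(p,r["point"],Z[n]),4))
    return P
E
python3 - <<'E'
from h import *
P=look()
for c in P:
    cv2.imwrite(f"pics/{c}0.png",P[c]["image"][:,:,::-1]); print(c,np.round(P[c]["T"],2).tolist(),P[c]["intrinsics"])
print(monitor.read_state())
E
```

```text
top dial_grip 0.63 [299.7 216.2] [0.5437 0.1299 0.071 ]
top pointer 0.63 [281.1 232. ] [0.5126 0.1702 0.044 ]
top tab_mark 0.4 [231.7 239.5] [0.4957 0.2743 0.044 ]
top key_top 0.51 [286.7 253.3] [0.4679 0.1567 0.053 ]
top timer_front 0.63 [289.2 265.4] [0.443  0.1534 0.023 ]
top timer 0.75 [295.1 228.9] [0.5227 0.1438 0.    ]
top mint_tin 0.88 [235.9 241.2] [0.4943 0.2737 0.    ]
top mint_tin 0.58 [280.  228.9] [0.5224 0.1771 0.    ]
top eraser 0.59 [322.3 186.4] [0.618  0.0848 0.    ]
top eraser 0.38 [282.5 230.2] [0.5196 0.1715 0.    ]
top sticky_pink 0.91 [245.5 184. ] [0.6221 0.2565 0.    ]
scene dial_grip 0.77 [315.2 195.6] [0.5363 0.1384 0.071 ]
scene pointer 0.88 [311.7 216.3] [0.5154 0.1686 0.044 ]
scene tab_mark 0.36 [298.5 212.9] [0.5423 0.1832 0.044 ]
scene key_top 0.45 [331.9 223.3] [0.4668 0.1549 0.053 ]
scene timer_front 0.86 [339.6 236.5] [0.4463 0.1515 0.023 ]
scene timer_front 0.39 [284.4 266.5] [0.4707 0.2842 0.023 ]
scene timer 0.57 [319.  221.1] [0.5202 0.1436 0.    ]
scene mint_tin 0.82 [285.5 261.4] [0.4906 0.2671 0.    ]
scene mint_tin 0.73 [337.7 237.5] [ 0.45
[... 582 characters left out ...]
0.           1.        ]]
{'time': 1.0, 'q': array([-1.31791406e+00,  2.63853090e-01,  1.60400476e+00,  1.27531296e-05,
        1.27369013e+00, -3.68783403e-02]), 'joint_vel': array([ 0.00219255,  0.00073586,  0.00011144, -0.00054271,  0.00053683,
        0.00210126]), 'joint_torque': array([ 7.83261185e-04, -5.15079975e+01, -3.67740834e+01,  1.36923578e-05,
        6.94649189e-04, -2.59793318e-06]), 'tool_pos': array([ 0.19287844, -0.64685296,  0.23130879]), 'tcp_rot': array([3.10863700e+00, 4.53552236e-01, 2.66071052e-05]), 'wrist_force': array([-0.15698619, -0.21239794, -0.78693439]), 'torque': array([-0.01612997,  0.00919409, -0.03083582]), 'grip_force': 0.0, 'width': 1.0009718356078703}
```

```bash
python3 - <<'E'
from h import *
a=cv2.imread("pics/top0.png")[150:290,220:360]; b=cv2.imread("pics/scene0.png")[160:270,260:400]
f=lambda x:cv2.resize(x,(560,int(x.shape[0]*4)),interpolation=cv2.INTER_CUBIC)
cv2.imwrite("pics/a.png",f(a));cv2.imwrite("pics/b.png",f(b))
E
```

```text
(no output)
```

View pics/a.png

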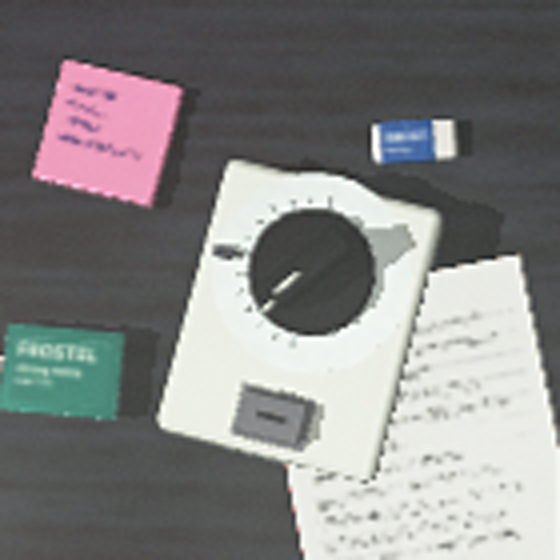

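View pics/b.png

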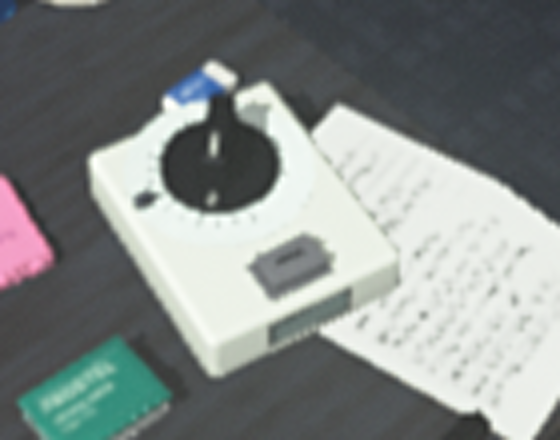

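Top crop: the pointer line runs from (298,275) to (262,308), the tab is a dark rider at (228,252), and the key is at (272,415). The scene crop agrees, with the tab at (146,199) and the pointer at (212,150)-(210,200). Next I'll measure these accurately.

```bash
cat >> h.py <<'E'
def refine(P):
    """dial centre (skirt), tab blob, pointer line by thresholding the two views"""
    p=P["top"]; g=cv2.cvtColor(p["image"],cv2.COLOR_RGB2GRAY)
    return g
E
python3 - <<'E'
from h import *
P={c:viewer.read_camera(c) for c in("top","scene")}
t=P["top"];s=P["scene"]
C=lambda x,y:(220+(x-1.5)/4,150+(y-1.5)/4); S=lambda x,y:(260+(x-1.5)/4,160+(y-1.5)/4)
# corners of case (top)
for n,c in dict(BL=(230,160),BR=(440,212),FL=(158,425),FR=(375,478)).items(): print(n,np.round(at(t,C(*c),.042),4))
# fronts in scene
for n,c in dict(BL=(92,160),FL=(215,345),FR=(398,262),BR=(268,85)).items(): print("s",n,np.round(at(s,S(*c),.042),4))
for nm,p,(x0,y0,x1,y1),seed in(("top",t,(278,195,320,240),None),("scene",s,(295,185,335,216),None)):
    g=cv2.cvtColor(p["image"],cv2.COLOR_RGB2GRAY)
    m=(g<90).astype(np.uint8); n,l,st,ce=cv2.connectedComponentsWithStats(m)
    for i in range(1,n):
        x,y,w,h,a=st[i]
        if 240<x<340 and 170<y<260 and a>3: print(nm,st[i],np.round(ce[i],1), np.round(at(p,ce[i],.047),4))
for z in(.052,):
  m=(cv2.cvtColor(t["image"],cv2.COLOR_RGB2GRAY)<90).astype(np.uint8)
  n,l,st,ce=cv2.connectedComponentsWithStats(m); i=l[228,300]; 
  cs,_=cv2.findContours((l==i).astype(np.uint8),cv2.RETR_EXTERNAL,cv2.CHAIN_APPROX_NONE)
  pts=np.array([at(t,q,.052)[:2] for q in cs[0][:,0]]); (c,r)=cv2.minEnclosingCircle(pts.astype(np.float32)); print("circ",c,r)
  A=np.c_[2*pts,np.ones(len(pts))]; 
  k=pts[:,0]<c[0]
  x=np.linalg.lstsq(A[k],(pts[k]**2).sum(1),rcond=None)[0]; print("front half fit",x[:2],np.sqrt(x[2]+x[:2]@x[:2]))
a=t["image"][205:235,270:302]
np.set_printoptions(linewidth=250); print(cv2.cvtColor(a,cv2.COLOR_RGB2GRAY))
E
```

```text
BL [0.6033 0.1808 0.042 ]
BR [0.5762 0.0684 0.042 ]
FL [0.4621 0.2156 0.042 ]
FR [0.4359 0.1012 0.042 ]
s BL [0.5972 0.1831 0.042 ]
s FL [0.4574 0.2166 0.042 ]
s FR [0.4293 0.1104 0.042 ]
s BR [0.5707 0.0715 0.042 ]
top [283 203  31  31 729] [297.9 217.6] [0.5432 0.1351 0.047 ]
top [285 253   6   3   8] [287.6 253.9] [0.4669 0.1553 0.047 ]
scene [301 183  28  30 533] [314.6 199.8] [0.5439 0.1341 0.047 ]
scene [295 209   3   2   5] [295.8 209.4] [0.5518 0.1825 0.047 ]
circ (0.5424614548683167, 0.13499802350997925) 0.03299260511994362
front half fit [0.54114652 0.13458193] 0.03026060964915517
[[ 83  80  87 240 240 235 236 236 236 236 237 237 237 240 182 157 238 191 121  80  65  63  64  67  64  65  68  65  65  65  65  65]
 [ 85  76 164 236 237 235 235 237 236 236 235 236 237 238 238 244 192  96  60  61  64  68  66  64  68  65  67  66  66  66  65  66]
 [ 83  72 224 239 236 236 237 238 238 237 236 236 236 239 246 191  96  61  65  65  68  65  66  66  66  67  67  68  69  66  65  66]
 [ 84  83 237 241 236 236 238 239 239 239 237 238 238 241 225 119  59  63  68  66  68  67  65  69  67  68  64
[... 2728 characters left out ...]
 71  76  73  70  73  74  76  74  74  72  75]
 [237 236 236 236 236 237 240 241 240 239 240 240 241 241 243 221 240 175  80  64  69  72  74  72  76  72  75  71  73  75  74  75]
 [236 236 236 236 236 236 239 240 240 239 239 240 240 242 220 235 246 246 211 119  64  64  69  73  72  72  73  73  74  75  73  75]
 [236 236 236 236 237 236 236 240 240 240 240 239 240 242 240 242 243 245 247 249 218 122  65  56  61  67  71  68  68  64  63  65]
 [237 236 236 236 237 237 236 238 240 240 240 240 241 240 242 242 242 242 221 213 242 247 211 201 118  87  62  52  69  73  69  91]
 [236 237 236 236 237 236 236 236 239 239 241 241 241 240 240 240 242 243 176 230 243 244 245 221 240 248 250 249 248 247 247 248]]
```

```bash
cat >> h.py <<'E'
def wc(p,box,dark=True,thr=40):
    x0,y0,x1,y1=box; g=cv2.cvtColor(p["image"],cv2.COLOR_RGB2GRAY)[y0:y1,x0:x1].astype(float)
    w=(np.median(g)-g) if dark else (g-np.median(g)); w[w<thr]=0
    yy,xx=np.mgrid[y0:y1,x0:x1]; return np.array([(w*xx).sum(),(w*yy).sum()])/w.sum()
def ang(v,yaw): # dial angle of world direction v
    a=np.arctan2(v[1],v[0])-yaw   # in timer frame; 0 at -x, +pi/2 at +y
    return (np.pi-a)%(2*np.pi)
E
python3 - <<'E'
from h import *
np.set_printoptions(linewidth=250)
t=viewer.read_camera("top"); s=viewer.read_camera("scene")
g=cv2.cvtColor(s["image"],cv2.COLOR_RGB2GRAY); print(g[204:215,290:302]); print(g[190:216,306:320])
yaw=-.236
tt=wc(t,(272,210,279,216)); pt=wc(t,(285,224,289,228),False); bt=wc(t,(287,217,296,224),False)
ts=wc(s,(291,205,300,213))
for A in((.541,.1355),(.543,.135),(.5395,.1365)):
    print(A,"tab",tt,np.round(at(t,tt,.047)[:2]-A,4),ang(at(t,tt,.047)[:2]-A,yaw),"ptr",pt,at(t,pt,.052)[:2]-A,ang(at(t,pt,.052)[:2]-A,yaw),"tab s",ts,at(s,ts,.047)[:2]-A,ang(at(s,ts,.047)[:2]-A,yaw))
d=at(t,(293.5,218.2),.08)-at(t,(289,222.4),.08); print("bar line",-d,ang(-d[:2],yaw), "world dir deg",np.degrees(np.arctan2(-d[1],-d[0])))
A=(.541,.1355)
for c,p in(("t",t),("s",s)): print(c,proj(p,[*A,.08]),proj(p,[*A,.052]))
# distance of A from tool etc
st=monitor.read_state(); Rm=R.from_rotvec(st["tcp_rot"]).as_matrix(); print(Rm.round(3)); print(Rm.T@(np.array([*A,.2])-st["tool_pos"]))
E
```

```text
[[238 239 239 239 239 240 238 234 238 236 143  61]
 [237 239 239 239 240 241 236 220 230 240 172  78]
 [238 239 239 241 243 241 228 219 239 245 202 105]
 [238 236 240 242 236 221 178 190 227 237 226 155]
 [240 233 236 227 181 138 106 114 139 177 210 210]
 [244 239 232 181 118  86  77  74 108 176 221 242]
 [247 246 237 175 105  79  75  96 161 236 246 246]
 [247 248 241 192 126 114 129 167 213 244 244 238]
 [242 248 246 229 196 197 213 237 242 243 240 233]
 [232 246 248 244 239 241 243 244 243 242 241 240]
 [222 237 247 246 243 241 243 242 241 241 241 242]]
[[212 209 173 154 124  73  51  52  56  55  56  52  48  64]
 [143 109  83  69  56  50  52  56  54  57  56  54  49  47]
 [ 75  48  48  47  49  50  60  78  71  58  55  52  48  50]
 [ 49  51  53  55  52  52  83 129 102  63  54  52  51  52]
 [ 53  54  56  53  53  52 108 178 124  64  53  52  51  54]
 [ 56  56  56  54  55  51 120 199 130  59  52  52  51  52]
 [ 56  57  56  56  53  58 134 214 129  53  52  52  52  53]
 [ 57  56  55  56  53  63 134 198 119  53  49  52  52  54]
 [ 57  58  56  54  57  68 117 160  99  55  51  51  53  56]
 [ 56  
[... 1333 characters left out ...]
 226.16650438] [-0.01858122  0.02398806] 0.6757346065266621 tab s [295.90099834 209.3406822 ] [0.00880777 0.04723813] 1.5191342103953531
(0.5395, 0.1365) tab [275.91414591 212.71485765] [0.0136 0.0453] 1.6264034802102443 ptr [286.19571568 226.16650438] [-0.01508122  0.02248806] 0.7440535003563769 tab s [295.90099834 209.3406822 ] [0.01230777 0.04573813] 1.5976617138475226
bar line [-0.00867447  0.00902373 -0.        ] 0.5691299708063173 world dir deg 133.86945071330686
t [296.68327362 217.06361708] [297.52967777 218.38658208]
s [314.6391302  190.98109636] [314.93772597 199.38068716]
[[ 0.958  0.286 -0.   ]
 [ 0.286 -0.958  0.   ]
 [-0.    -0.    -1.   ]]
[ 0.55718364 -0.6502415   0.03129548]
```

```bash
cat > fit.py <<'E'
from h import *
from scipy.optimize import least_squares
C=lambda x,y:(220+(x-1.5)/4,150+(y-1.5)/4); S=lambda x,y:(260+(x-1.5)/4,160+(y-1.5)/4)
def fit(t,s,ptr,tab,corners):
    # p: A(2) yaw th tabang, off_top(2), off_scene(2)
    def f(p):
        A=p[:2];yaw,th,tb=p[2:5];o={"t":p[5:7],"s":p[7:9]};P={"t":t,"s":s};r=[]
        ex=np.array([np.cos(yaw),np.sin(yaw)]);ey=np.array([-ex[1],ex[0]])
        d=lambda a:-np.cos(a)*ex+np.sin(a)*ey
        for c,px,z,sg in ptr:
            v=at(P[c],px,z)[:2]+o[c]-A; u=d(th); r.append((v[0]*u[1]-v[1]*u[0])/.0005)
        for c,px in tab: r+=list((at(P[c],px,.0465)[:2]+o[c]-A-.0475*d(tb))/.0006)
        for c,px,i,j in corners: r+=list((at(P[c],px,.042)[:2]+o[c]-(A+ex*(-.025+i*.074)+ey*j*.059))/.002)
        r+=list(p[5:]/.0015)
        return np.array(r)
    k=least_squares(f,[.541,.1355,-.236,.65,1.58,0,0,0,0],loss="soft_l1")
    cov=np.linalg.inv(k.jac.T@k.jac); print(np.round(k.x,4),"sd",np.round(np.sqrt(np.diag(cov)),4)[:5],"cost",k.cost); 
    return k.x
CORN=[("t",C(230,160),1,1),("t",C(440,212),1,-1),("t",C(158,425),-1,1),("t",C(375,478),-1,-1),("s",S(92,160),1,1),("s",S(215,345),-1,1),("s",S(398,262),-1,-1),("s",S(268,85),1,-1)]
TAB=[("t",(275.7,212.7)),("s",(295.8,209.35))]
E
python3 - <<'E'
from fit import *
t=viewer.read_camera("top"); s=viewer.read_camera("scene")
ptr=[("t",(293.5,218.2),.08,1),("t",(289,222.2),.08,1),("t",(286.3,226.1),.052,1),("s",(313.1,194),.08,1),("s",(312.9,198),.08,1),("s",(312.45,209.5),.052,1)]
for c,px,z,_ in ptr: print(c,at({"t":t,"s":s}[c],px,z))
x=fit(t,s,ptr,TAB,CORN)
for z,p in(("t",t),("s",s)): 
    print(z,proj(p,[*x[:2],.08]),proj(p,[*x[:2],.052]))
E
```

```text
t [0.53861257 0.1419571  0.08      ]
t [0.53034659 0.15098861 0.08      ]
t [0.52456046 0.15877207 0.052     ]
s [0.53685089 0.14377707 0.08      ]
s [0.52872841 0.15173201 0.08      ]
s [0.52338162 0.15892119 0.052     ]
[ 5.4190e-01  1.3640e-01 -2.3580e-01  6.5900e-01  1.5673e+00 -7.0000e-04
  3.0000e-04  7.0000e-04 -3.0000e-04] sd [0.0015 0.0012 0.0099 0.0275 0.0239] cost 13.192809911388004
t [296.23476657 216.63189433] [297.09359305 217.96674709]
s [314.04990085 190.98388851] [314.36214171 199.38334656]
```

Request:
step_arm:
  series: [0.07,-0.081,0.01,-0.18,0.14,-0.163,0.02,-0.36,0.2,-0.24,0.03,-0.54,0.26,-0.305,0.04,-0.72,0.32,-0.375,0.05,-0.9,0.36,-0.42,0.055,-1.08,0.4,-0.466,0.06,-1.26,0.44,-0.513,0.065,-1.44]
  gripper: 0.42

```text
time: 2.3
tool_pos: [0.3956, -0.1904, 0.183]
tcp_rot: [2.03, 2.395, 0.001]
wrist_force: [0.2, -0.1, 0.7]
width: 0.42
grip_force: 0.0
```

```bash
cat >> h.py <<'E'
def goto(A,ydir,z):
    st=monitor.read_state(); M=R.from_rotvec(st["tcp_rot"]).as_matrix()
    d=M.T@(np.array([*A,z])-st["tool_pos"]); cur=np.arctan2(M[1,1],M[0,1])
    tr=-((ydir-cur+np.pi/2)%np.pi-np.pi/2)
    print("t",st["time"],"pos",st["tool_pos"].round(4),"q6",st["q"][5].round(3),"F",st["wrist_force"].round(2),"M",st["torque"].round(3),"w",round(st["width"],3),"gf",round(st["grip_force"],1)); print("shift",d.round(4),"turn",round(tr,4),"ydir",round(cur,4), "tilt",M[2].round(4))
E
python3 -c "
from h import *
goto((.5419,.1364),np.radians(38.7),.15)"
```

```text
t 2.3 pos [ 0.3956 -0.1904  0.183 ] q6 -0.67 F [ 0.18 -0.12  0.73] M [ 0.015 -0.001  0.022] w 0.42 gf 0.0
shift [0.2985 0.1978 0.0329] turn -0.511 ydir 0.1644 tilt [-0.001   0.0014 -1.    ]
```

Request:
step_arm:
  series: [0,0,0,0,0,0,0,0]

```text
time: 2.55
tool_pos: [0.3951, -0.1922, 0.1829]
tcp_rot: [2.037, 2.391, -0.001]
wrist_force: [0.1, -1.1, 0.4]
width: 0.418
grip_force: 0.0
```

```bash
python3 -c "
from h import *
goto((.5419,.1364),np.radians(38.7),.15)"
```

```text
t 2.55 pos [ 0.3951 -0.1922  0.1829] q6 -0.668 F [ 0.12 -1.05  0.38] M [0.008 0.003 0.043] w 0.418 gf 0.0
shift [0.3011 0.1972 0.0327] turn -0.5159 ydir 0.1595 tilt [-8.e-04  0.e+00 -1.e+00]
```

Request:
step_arm:
  series: [0.05,0.033,0.005,-0.13,0.1,0.066,0.01,-0.26,0.15,0.099,0.02,-0.39,0.2,0.132,0.025,-0.516,0.25,0.165,0.033,-0.516,0.301,0.197,0.033,-0.516,0.301,0.197,0.033,-0.516,0.301,0.197,0.033,-0.516]

```text
time: 3.55
tool_pos: [0.5421, 0.1344, 0.1494]
tcp_rot: [-1.363, -2.83, 0.002]
wrist_force: [0.5, 0.4, 0.5]
width: 0.423
grip_force: 0.0
```

```bash
python3 -c "
from h import *
P=look(['dial_grip','pointer','tab_mark'])
a=P['top']['image'][150:290,220:360,::-1];b=P['scene']['image'][130:270,250:390,::-1]
cv2.imwrite('pics/c.png',cv2.resize(np.hstack([a,b]),(800,400),interpolation=cv2.INTER_CUBIC))
goto((.5419,.1364),np.radians(38.7),.09)"
```

```text
top dial_grip 0.49 [298.4 215.1] [0.546  0.1326 0.071 ]
top pointer 0.59 [282.6 232.2] [0.5122 0.167  0.044 ]
scene dial_grip 0.9 [312.7 192.7] [0.5463 0.1367 0.071 ]
scene pointer 0.87 [313.1 215.8] [0.5144 0.1655 0.044 ]
scene tab_mark 0.35 [301.3 211.7] [0.5406 0.1765 0.044 ]
t 3.95 pos [0.5417 0.1355 0.1499] q6 -0.473 F [ 0.5  -0.14  0.96] M [ 0.081 -0.012  0.024] w 0.419 gf 0.0
shift [0.0006 0.0007 0.0599] turn -0.0016 ydir 0.6738 tilt [-2.e-04  2.e-04 -1.e+00]
```

View pics/c.png

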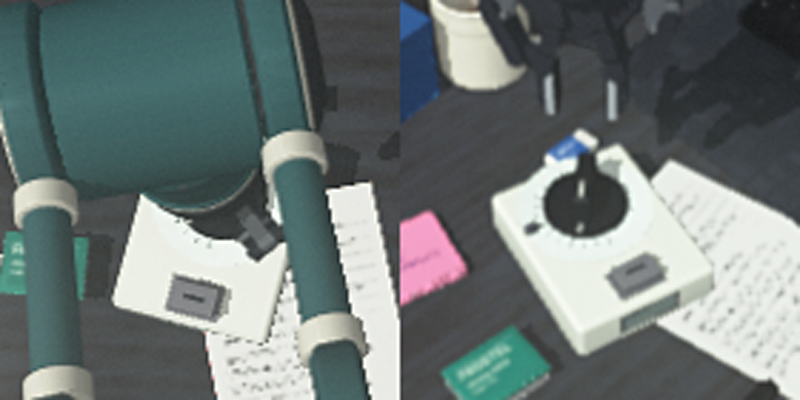

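Right half: the fingertips at (550,115) and (612,118) straddle the bar at (588,160), and the dial hasn't moved. I'll lower the gripper around the bar, stopping short of the skirt.

Request:
step_arm:
  series: [0,0,0.03,0,0,0,0.06,0,0,0,0.08,0,0,0,0.08,0]

```text
time: 4.45
tool_pos: [0.5399, 0.1358, 0.0678]
tcp_rot: [-1.359, -2.829, 0.004]
wrist_force: [-1.0, 0.1, -0.4]
width: 0.418
grip_force: 0.0
```

```bash
python3 -c "
from h import *
p=viewer.read_camera('scene')
b=p['image'][165:225,275:355,::-1]
cv2.imwrite('pics/d.png',cv2.resize(b,(800,600),interpolation=cv2.INTER_CUBIC))
goto((.5419,.1364),np.radians(38.7),.06)
print([proj(p,[.5419,.1364,z]) for z in(.08,.06)])"
```

```text
t 4.5 pos [0.5412 0.136  0.0692] q6 -0.473 F [-1.07  0.65 -0.27] M [ 0.006  0.005 -0.024] w 0.423 gf 0.0
shift [-0.0002  0.0008  0.0092] turn -0.0006 ydir 0.6748 tilt [ 7.0e-04 -1.4e-03 -1.0e+00]
[array([314.05271928, 190.97053702]), array([314.27718074, 197.01016374])]
```

View pics/d.png

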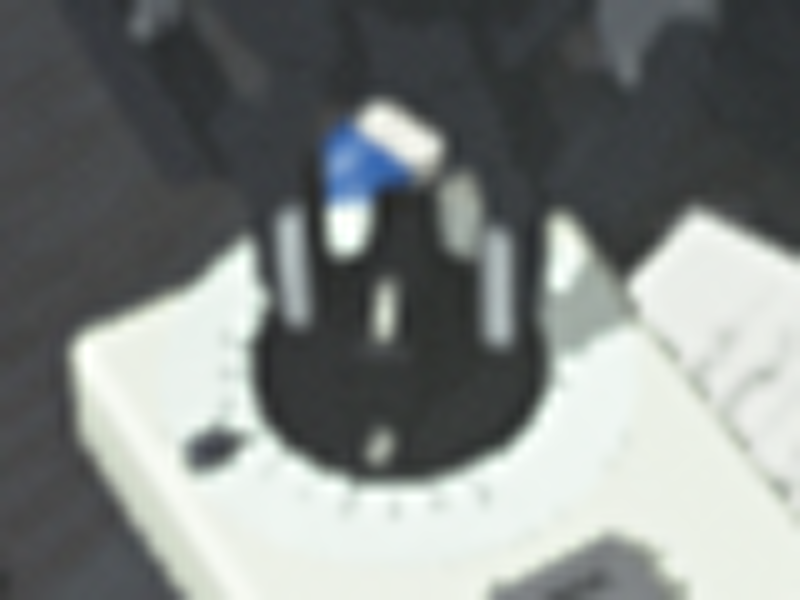

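```bash
python3 -c "
from h import *
p=viewer.read_camera('scene'); st=monitor.read_state(); T=st['tool_pos'][:2]; M=R.from_rotvec(st['tcp_rot']).as_matrix(); y=M[:2,1]; x=np.array([-y[1],y[0]])
v=lambda q:((q-[275,165])*10+5).round(0)
for k in(-.018,0,.018):
  for z in(.075,.08,.09): print(k,z,v(proj(p,[*(T+k*y+.011*x),z])))
# bar line at z .08 relative to the tool line, tool y offset
for uv in((388,285),(384,335)):
  w=at(p,((uv[0]-5)/10+275,(uv[1]-5)/10+165),.08)[:2]-T; print('bar pt along',w@x,'across',w@y)
w=at(p,((380-5)/10+275,(445-5)/10+165),.052)[:2]-T; print('skirt pt along',w@x,'across',w@y)
print(T)"
```

```text
-0.018 0.075 [470. 325.]
-0.018 0.08 [470. 310.]
-0.018 0.09 [470. 279.]
0 0.075 [388. 317.]
0 0.08 [387. 302.]
0 0.09 [386. 271.]
0.018 0.075 [306. 308.]
0.018 0.08 [305. 293.]
0.018 0.09 [303. 262.]
bar pt along 0.006277956231861642 across 0.0006021768643223206
bar pt along 0.02046025393547097 across -0.0007949753934047305
skirt pt along 0.02801774063373836 across -0.0003630503527131228
[0.542133   0.13625393]
```

Request:
step_arm:
  series: [0,0.002,0.006,0,0,0.002,0.01,0,0,0.002,0.01,0]
  gripper: 0.27
  newtons: 20

```text
time: 4.92
tool_pos: [0.5432, 0.1375, 0.0595]
tcp_rot: [-1.36, -2.831, 0.0]
wrist_force: [-0.4, 0.8, 0.1]
width: 0.269
grip_force: 0.0
```

```bash
python3 -c "
from h import *
p=viewer.read_camera('scene')
b=p['image'][165:225,275:355,::-1]
cv2.imwrite('pics/e.png',cv2.resize(b,(800,600),interpolation=cv2.INTER_CUBIC))
goto((.5419,.1364),np.radians(38.7),.052)"
```

```text
t 4.975 pos [0.5433 0.1376 0.0597] q6 -0.472 F [ 0.68 -0.5  -0.54] M [-0.002 -0.001  0.025] w 0.274 gf 0.0
shift [-0.     -0.0018  0.0077] turn -0.0004 ydir 0.6751 tilt [ 0.e+00 -1.e-04 -1.e+00]
```

View pics/e.png

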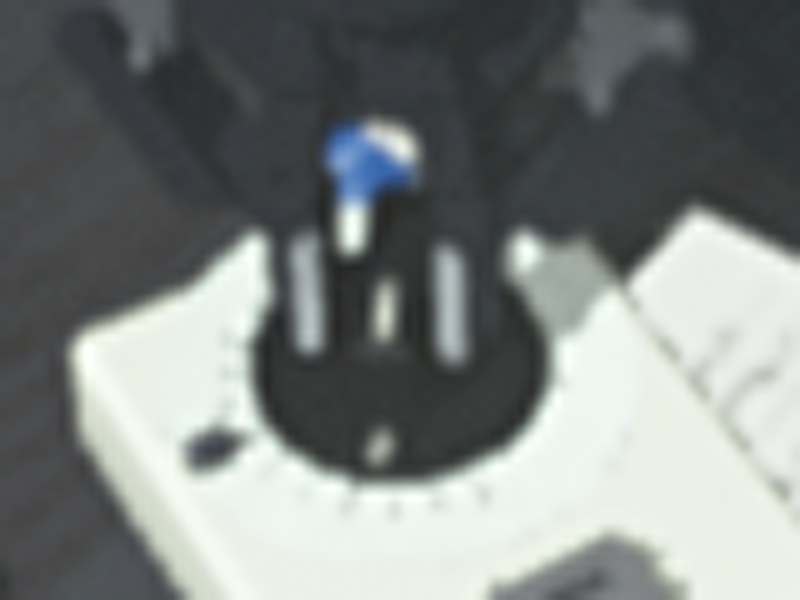

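The pads' inner edges are at x=327 and 435 and the bar line is at 386, so the gripper is centred to within about 1 mm. Closing gently now.

Request:
step_arm:
  series: [0,-0.0006,0,0,0,-0.0006,0,0]
  gripper: 0.215

```text
time: 5.22
tool_pos: [0.543, 0.1372, 0.0598]
tcp_rot: [1.36, 2.831, 0.0]
wrist_force: [0.3, 0.6, 0.3]
width: 0.215
grip_force: 0.0
```

Request:
step_arm:
  series: [0,0,0,0,0,0,0,0]
  gripper: 0.15

```text
time: 5.48
tool_pos: [0.543, 0.1371, 0.0599]
tcp_rot: [1.36, 2.832, -0.0]
wrist_force: [-0.6, -0.8, 1.9]
width: 0.187
grip_force: 19.8
```

```bash
python3 -c "
from h import *
goto((.5419,.1364),np.radians(38.7),.052)"
```

```text
t 5.475 pos [0.543  0.1371 0.0599] q6 -0.472 F [-0.61 -0.76  1.87] M [-0.177  0.138  0.037] w 0.187 gf 19.8
shift [ 0.0001 -0.0013  0.0079] turn -0.0003 ydir 0.6751 tilt [-2.e-04  1.e-04 -1.e+00]
```

Request:
step_arm:
  series: [0,0,0.001,0,0,0,0.002,0,0,0,0.002,0]

```text
time: 5.85
tool_pos: [0.5431, 0.1371, 0.0598]
tcp_rot: [1.36, 2.832, -0.0]
wrist_force: [-5.8, -1.6, 14.7]
width: 0.183
grip_force: 21.4
```

Request:
step_arm:
  series: [0.0004,-0.0008,0,0,0.0004,-0.0008,0,0]
  newtons: 50

```text
time: 6.1
tool_pos: [0.543, 0.1371, 0.0599]
tcp_rot: [1.359, 2.83, 0.002]
wrist_force: [-3.8, -2.4, 12.3]
width: 0.177
grip_force: 49.5
```

```bash
python3 -c "
from h import *
goto((.5419,.1364),np.radians(38.7),.052)
P=look(['key_top','timer_front'],['scene'])
b=P['scene']['image'][165:225,275:355,::-1]
cv2.imwrite('pics/f.png',cv2.resize(b,(800,600),interpolation=cv2.INTER_CUBIC))
a=cv2.imread('pics/scene0.png')
g=lambda x:cv2.cvtColor(x,cv2.COLOR_BGR2GRAY)[212:256,295:365].astype(np.float32)
print(cv2.phaseCorrelate(g(a),g(np.ascontiguousarray(P['scene']['image'][:,:,::-1])),cv2.createHanningWindow((70,44),cv2.CV_32F)))"
```

```text
t 6.1 pos [0.543  0.1371 0.0599] q6 -0.472 F [-3.79 -2.45 12.33] M [-0.268  0.738  0.09 ] w 0.177 gf 49.5
shift [ 0.0002 -0.0013  0.0079] turn -0.0002 ydir 0.6752 tilt [-0.0011  0.0016 -1.    ]
scene key_top 0.75 [330.1 223.2] [0.4696 0.1575 0.053 ]
scene timer_front 0.88 [336.7 236.9] [0.4498 0.1567 0.023 ]
((-0.8882842644867281, 0.3089417075677332), 0.9604366096449487)
```

```bash
python3 -c "
from h import *
import cv2
L=lambda n:cv2.cvtColor(cv2.imread(n),cv2.COLOR_BGR2GRAY)
def c(a,b,bx):
  x0,y0,x1,y1=bx; return np.round(cv2.phaseCorrelate(np.float32(a[y0:y1,x0:x1]),np.float32(b[y0:y1,x0:x1]),cv2.createHanningWindow((x1-x0,y1-y0),cv2.CV_32F))[0],2)/10
s0=cv2.resize(L('pics/scene0.png')[165:225,275:355],(800,600),interpolation=cv2.INTER_CUBIC)
d,e,f=[L(f'pics/{k}.png') for k in 'def']
for n,u,v in(('0d',s0,d),('de',d,e),('ef',e,f)):
  print(n,'tab/left',c(u,v,(60,300,250,600)),'bottom',c(u,v,(250,480,700,600)),'paper',c(u,v,(640,190,800,500)))
"
```

```text
0d tab/left [-0.008 -0.01 ] bottom [-0.008  0.005] paper [-0.001 -0.003]
de tab/left [ 0.009 -0.004] bottom [-0.005 -0.004] paper [ 0.002 -0.004]
ef tab/left [-0.022  0.002] bottom [-0.962  0.028] paper [0.004 0.006]
```

View pics/f.png

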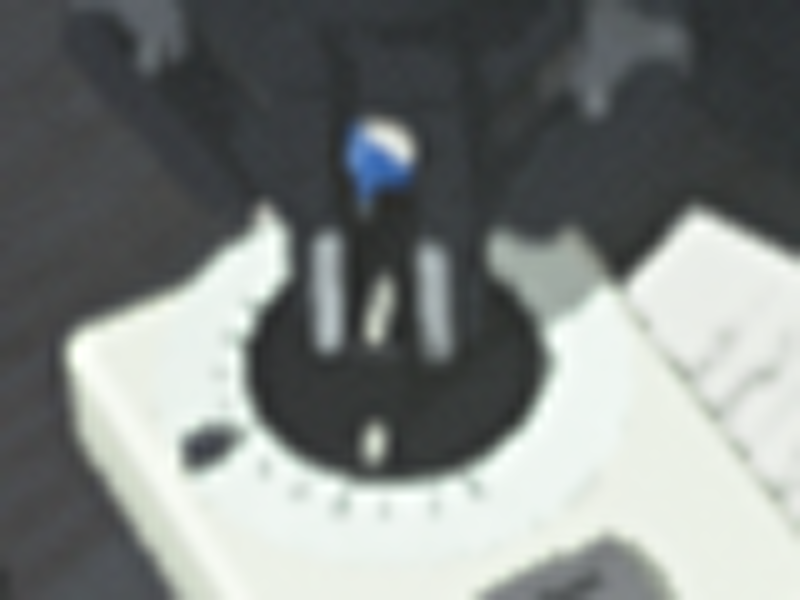

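Closing aligned the bar with the pads, and that turned the timer slightly: its front moved about 1 px left. I'll measure the timer's rigid motion precisely and undo it while the dial is held and not pressed.

```bash
cat >> h.py <<'E'
CX=(.5176,.1422)
def motion(cam="scene",A=CX,yaw=-.236,ref=None,img=None):
    """rigid planar motion of the case against the first picture, LK tracks lifted at z=.042"""
    p=viewer.read_camera(cam) if img is None else img
    a=cv2.imread(f"pics/{cam}0.png"); b=np.ascontiguousarray(p["image"][:,:,::-1])
    G=lambda x:cv2.cvtColor(x,cv2.COLOR_BGR2GRAY)
    e=np.array([[np.cos(yaw),np.sin(yaw)],[-np.sin(yaw),np.cos(yaw)]])
    mask=np.zeros(a.shape[:2],np.uint8)
    box=np.array([proj(p,[*(np.array(A)+np.array(c)@e),.042]) for c in((.08,.065),(.08,-.065),(-.08,-.065),(-.08,.065))])
    cv2.fillPoly(mask,[box.round().astype(int)],255)
    D=np.array(A)+.025*e[0]
    ring=np.array([proj(p,[*(D+.037*np.array([np.cos(k),np.sin(k)])),.052]) for k in np.linspace(0,6.3,40)])
    cv2.fillPoly(mask,[ring.round().astype(int)],0)
    bar=np.array([proj(p,[*(D+.03*np.array([np.cos(k),np.sin(k)])),.09]) for k in np.linspace(0,6.3,40)])
    cv2.fillPoly(mask,[bar.round().astype(int)],0)
    q=cv2.goodFeaturesToTrack(G(a),80,.03,3,mask=mask)
    kw=dict(winSize=(9,9),maxLevel=1,criteria=(3,50,.001))
    n,st,er=cv2.calcOpticalFlowPyrLK(G(a),G(b),q,None,**kw); r,st2,_=cv2.calcOpticalFlowPyrLK(G(b),G(a),n,None,**kw)
    ok=(st[:,0]==1)&(st2[:,0]==1)&(np.abs(q-r).max((1,2))<.15)&(er[:,0]<12)
    U=np.array([at(p,x,.042)[:2] for x in q[ok,0]])-A; V=np.array([at(p,x,.042)[:2] for x in n[ok,0]])-A
    T,inl=cv2.estimateAffinePartial2D(U,V,ransacReprojThreshold=.0006); i=inl[:,0]==1
    # rigid from inliers
    u,v=U[i],V[i]; um,vm=u.mean(0),v.mean(0); H=(u-um).T@(v-vm); rot=np.arctan2(H[0,1]-H[1,0],H[0,0]+H[1,1])
    Rr=np.array([[np.cos(rot),-np.sin(rot)],[np.sin(rot),np.cos(rot)]]); tr=vm-Rr@um
    res=(v-vm)-(u-um)@Rr.T
    print(cam,"n",i.sum(),"of",len(q),"origin shift mm",(tr*1e3).round(2),"rot",round(rot,4),"rms mm",(np.sqrt((res**2).mean())*1e3).round(2)); return tr,rot
E
python3 -c "
from h import *
motion(); motion('top')"
```

```text
scene n 16 of 25 origin shift mm [0.84 0.83] rot -0.0109 rms mm 0.21
top n 8 of 53 origin shift mm [0.75 0.88] rot -0.0145 rms mm 0.16
```

Request:
step_arm:
  series: [0,0,-0.0018,0,0,-0.0005,-0.0018,-0.006,0,-0.001,-0.0018,-0.013,0,-0.001,-0.0018,-0.013]

```text
time: 6.85
tool_pos: [0.5422, 0.1368, 0.06]
tcp_rot: [1.342, 2.839, 0.003]
wrist_force: [1.6, 2.4, 2.9]
width: 0.173
grip_force: 49.3
```

```bash
python3 -c "
from h import *
motion(); motion('top')
goto((.5419,.1364),np.radians(38.7),.052)"
```

```text
scene n 19 of 25 origin shift mm [0.14 0.43] rot -0.0014 rms mm 0.22
top n 8 of 53 origin shift mm [0.04 0.33] rot -0.0064 rms mm 0.2
t 6.95 pos [0.5422 0.1368 0.06  ] q6 -0.486 F [2.23 2.06 2.96] M [ 0.402 -0.462 -0.162] w 0.173 gf 49.3
shift [-0.0001 -0.0005  0.008 ] turn 0.0124 ydir 0.6878 tilt [-6.e-04  2.e-03 -1.e+00]
```

Request:
step_arm:
  series: [0,0,0.001,0,0,0,0.0018,0,0,0,0.0018,0]

```text
time: 7.32
tool_pos: [0.5423, 0.1368, 0.0599]
tcp_rot: [1.342, 2.839, 0.002]
wrist_force: [-1.9, 1.3, 15.2]
width: 0.175
grip_force: 50.8
```

```bash
python3 -c "
from h import *
motion()
goto((.5419,.1364),np.radians(38.7),.052)"
```

```text
scene n 17 of 25 origin shift mm [0.11 0.45] rot -0.0024 rms mm 0.22
t 7.375 pos [0.5422 0.1368 0.0599] q6 -0.486 F [-2.92  2.23 13.35] M [ 0.291  0.44  -0.219] w 0.173 gf 50.8
shift [-0.0001 -0.0005  0.0079] turn 0.0124 ydir 0.6878 tilt [-5.0e-04  1.8e-03 -1.0e+00]
```

Request:
step_arm:
  series: [0,0,0.0002,0.06,0,0,0.0002,0.12,0,0,0.0002,0.18,0,0,0.0002,0.24,0,0,0.0002,0.3]

```text
time: 8.0
tool_pos: [0.5424, 0.1369, 0.0599]
tcp_rot: [1.752, 2.606, 0.003]
wrist_force: [-2.1, 2.8, 15.2]
width: 0.167
grip_force: 51.2
```

```bash
python3 -c "
from h import *
motion()
goto((.5419,.1364),np.radians(38.7),.052)"
```

```text
scene n 18 of 25 origin shift mm [0.13 0.47] rot -0.0004 rms mm 0.23
t 8.05 pos [0.5424 0.1369 0.0599] q6 -0.183 F [-1.49  1.9  14.33] M [0.282 0.414 0.086] w 0.173 gf 51.0
shift [-0.0003 -0.0007  0.0079] turn -0.2903 ydir 0.3851 tilt [-3.0e-04  2.3e-03 -1.0e+00]
```

Works well; the timer is holding still. Continuing to about 0.84 rad in total.

Request:
step_arm:
  series: [0,0,0,0.08,0,0,0,0.16,0,0,0,0.24,0,0,0,0.32,0,0,0,0.4,0,0,0,0.48,0,0,0,0.54,0,0,0,0.54]

```text
time: 9.05
tool_pos: [0.5428, 0.137, 0.0599]
tcp_rot: [2.383, 2.046, 0.005]
wrist_force: [-0.2, 1.7, 13.7]
width: 0.175
grip_force: 50.8
```

```bash
python3 -c "
from h import *
motion()
goto((.5419,.1364),np.radians(38.7),.052)
p=viewer.read_camera('scene')
b=p['image'][165:225,275:355,::-1]
cv2.imwrite('pics/g.png',cv2.resize(b,(800,600),interpolation=cv2.INTER_CUBIC))"
```

```text
scene n 13 of 25 origin shift mm [0.09 0.47] rot -0.0046 rms mm 0.18
t 9.1 pos [0.5429 0.137  0.0599] q6 0.354 F [ 0.54  2.01 14.16] M [ 0.313  0.215 -0.092] w 0.18 gf 50.8
shift [-0.0007 -0.0009  0.0079] turn -0.8272 ydir -0.1518 tilt [ 0.0014  0.0029 -1.    ]
```

View pics/g.png

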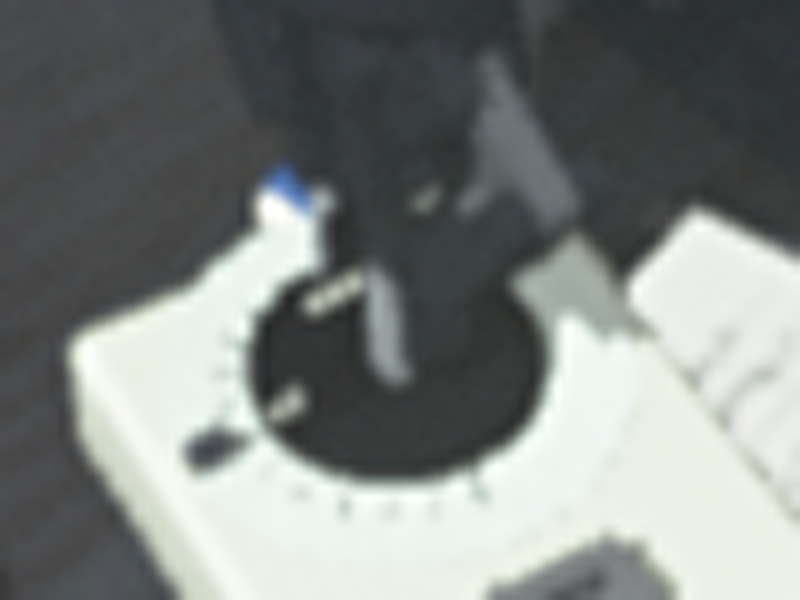

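```bash
cat > meas.py <<'E'
from h import *
from scipy.optimize import least_squares
def meas(p,yaw=-.238,pbox=None,zb=.043,show=True):
    g=cv2.cvtColor(p["image"],cv2.COLOR_RGB2GRAY).astype(np.float32)
    # axis from the lower skirt outline: radial edge search in world, at base height
    A=np.array([.5419,.1364])
    for it in range(4):
        pts=[]
        for k in np.radians(np.arange(150,300,5)):
            u=np.array([np.cos(k),np.sin(k)]); rr=np.arange(.028,.041,.0002)
            px=np.array([proj(p,[*(A+r*u),zb]) for r in rr],np.float32)
            v=cv2.remap(g,px[:,0:1],px[:,1:2],cv2.INTER_LINEAR)[:,0]
            if v.min()<100 and v.max()>180:
                i=np.argmax(v>150); pts.append((A+rr[i]*u))
        pts=np.array(pts); f=least_squares(lambda x:np.hypot(*(pts-x[:2]).T)-x[2],[*A,.034],loss="soft_l1",f_scale=.0005); A=f.x[:2]
    print("axis",A.round(4),"r",f.x[2].round(4),"n",len(pts))
    tb=wc(p,(291,205,299,214)); va=at(p,tb,.0465)[:2]-A
    print("tab",tb.round(2),"r",np.hypot(*va).round(4),"ang",ang(va,yaw).round(4))
    if pbox:
        pt=wc(p,pbox,False,25); v=at(p,pt,.052)[:2]-A; print("ptr",pt.round(2),"r",np.hypot(*v).round(4),"ang",ang(v,yaw).round(4))
    return A
E
python3 - <<'E'
from meas import *
p=viewer.read_camera("scene")
A=meas(p,pbox=(301,202,307,208)); A=meas(p,pbox=(301,202,307,208),zb=.046)
for a,b in(((312,303),(358,275)),):
  w=[at(p,((u-5)/10+275,(v-5)/10+165),.08)[:2] for u,v in(b,a)]; print("bar dir",ang(w[1]-w[0],-.238),"pos rel A",[ang(q-A,-.238) for q in w])
np.set_printoptions(linewidth=200); print(cv2.cvtColor(p["image"],cv2.COLOR_RGB2GRAY)[188:212,292:314])
E
```

```text
axis [0.5475 0.1351] r 0.037 n 20
tab [295.68 209.43] r 0.0477 ang 1.4343
ptr [302.92 205.32] r 0.0311 ang 1.3033
axis [0.5454 0.1367] r 0.0366 n 20
tab [295.68 209.43] r 0.0463 ang 1.4825
ptr [302.92 205.32] r 0.0295 ang 1.3723
bar dir 1.3995421720263836 pos rel A [np.float64(1.3224699334196046), np.float64(1.3705183411678958)]
[[ 71  70  73  73  72  71  84 124 174 223 239 241 243 241 182 101  55  49  52  56  62  62]
 [ 68  72  73  72  73  87 133 200 238 242 241 240 242 240 183 111  62  49  53  58  62  64]
 [ 72  72  72  77 106 149 202 239 244 243 241 241 244 244 198 121  63  46  52  63  68  64]
 [ 72  72  75 114 180 223 240 242 241 241 242 244 240 225 181 111  57  57  74  85  93  73]
 [ 71  72 101 173 238 244 242 241 241 242 238 227 187 136 117  85  77 109 141 121 134 102]
 [ 93 116 167 222 243 243 241 241 243 241 204 140  90  61  80 109 146 162 180 137 155 137]
 [170 195 233 241 241 240 240 241 244 236 157  75  45  87 143 163 186 149 112 105 158 151]
 [235 240 242 240 240 240 240 237 229 187 104  50  55 119 184 150 118  80  50  91 160 153]
 [241 241 238 239 239 241 241 228 166 101
[... 715 characters left out ...]
7 211 110  49  73 116 148  95  52  53  53  54  53  53  55  57]
 [239 239 240 241 235 221 230 235 147  81 128 153 166 106  56  52  52  53  53  57  58  57]
 [240 241 242 241 228 220 239 246 194 122 156 140 106  69  54  55  56  55  56  59  57  59]
 [241 242 236 221 180 192 229 238 223 142 101  76  55  54  54  56  56  58  57  58  57  59]
 [241 229 182 138 109 121 147 175 202 186 121  65  50  54  57  58  58  59  57  58  59  57]
 [237 180 113  86  77  85 111 150 215 239 197 122  73  55  56  57  59  58  59  58  57  58]
 [237 167  95  77  81 112 159 209 242 247 236 198 143  91  68  59  58  59  59  58  59  60]
 [241 200 123 111 133 180 215 240 245 238 235 239 222 177 136  95  71  67  59  57  57  57]]
```

```bash
python3 - <<'E'
from meas import *
p=viewer.read_camera("scene"); s0=dict(p); s0["image"]=np.ascontiguousarray(cv2.imread("pics/scene0.png")[:,:,::-1])
m1=wc(s0,(310,206,316,212),False,25); m2=wc(p,(301,202,306,207),False,25)
P1=at(s0,m1,.052)[:2]+[.0001,.0004]; P2=at(p,m2,.052)[:2]
tb=at(p,wc(p,(291,205,299,214)),.0465)[:2]
print(m1,m2)
for phi in(-.82,-.84,-.86):
    M=np.array([[np.cos(phi),-np.sin(phi)],[np.sin(phi),np.cos(phi)]])
    A=np.linalg.solve(np.eye(2)-M,P2-M@P1); a,b=ang(tb-A,-.238),ang(P2-A,-.238)
    print(phi,A.round(4),"r mark",np.hypot(*(P1-A)).round(4),"r tab",np.hypot(*(tb-A)).round(4),"tab",a.round(3),"ptr",b.round(3),"diff",(a-b).round(3))
E
```

```text
[312.4966443 209.3909396] [302.9        205.14680851]
-0.82 [0.5431 0.1356] r mark 0.0304 r tab 0.0478 tab 1.526 ptr 1.459 diff 0.067
-0.84 [0.5429 0.1364] r mark 0.0297 r tab 0.0471 tab 1.533 ptr 1.469 diff 0.065
-0.86 [0.5427 0.1371] r mark 0.0291 r tab 0.0465 tab 1.541 ptr 1.479 diff 0.062
```

Request:
step_arm:
  series: [0,0,0,0.03,0,0,0,0.06,0,0,0,0.06]

```text
time: 9.62
tool_pos: [0.5429, 0.137, 0.0599]
tcp_rot: [2.442, 1.974, 0.005]
wrist_force: [-0.3, 1.8, 13.6]
width: 0.178
grip_force: 50.8
```

```bash
python3 - <<'E'
from meas import *
motion(); goto((.5419,.1364),np.radians(38.7),.052)
p=viewer.read_camera("scene"); s0=dict(p); s0["image"]=np.ascontiguousarray(cv2.imread("pics/scene0.png")[:,:,::-1])
m1=wc(s0,(310,206,316,212),False,25); m2=wc(p,(301,201,305,206),False,25)
P1=at(s0,m1,.052)[:2]+[.0001,.0004]; P2=at(p,m2,.052)[:2]
tb=at(p,wc(p,(291,205,299,214)),.0465)[:2]
print(m1,m2)
st=monitor.read_state(); Mx=R.from_rotvec(st["tcp_rot"]).as_matrix(); phi=np.arctan2(Mx[1,1],Mx[0,1])-.6878
M=np.array([[np.cos(phi),-np.sin(phi)],[np.sin(phi),np.cos(phi)]])
A=np.linalg.solve(np.eye(2)-M,P2-M@P1)
for A in(A,np.array([.5429,.1364])):
    a,b=ang(tb-A,-.238),ang(P2-A,-.238)
    print(phi,A.round(4),"r mark",np.hypot(*(P2-A)).round(4),"r tab",np.hypot(*(tb-A)).round(4),"tab",a.round(3),"ptr",b.round(3),"diff",(a-b).round(3))
np.set_printoptions(linewidth=200); print(cv2.cvtColor(p["image"],cv2.COLOR_RGB2GRAY)[200:213,292:310])
E
```

```text
scene n 14 of 25 origin shift mm [0.1  0.46] rot -0.004 rms mm 0.19
t 9.675 pos [0.5429 0.137  0.0599] q6 0.414 F [-1.03  1.84 13.97] M [0.347 0.232 0.079] w 0.173 gf 50.8
shift [-0.0008 -0.0009  0.0079] turn -0.8868 ydir -0.2113 tilt [ 0.0015  0.0029 -1.    ]
[312.4966443 209.3909396] [302.78969072 204.43917526]
-0.8991503249352282 [0.542 0.136] r mark 0.0295 r tab 0.0477 tab 1.551 ptr 1.56 diff -0.009
-0.8991503249352282 [0.5429 0.1364] r mark 0.0289 r tab 0.0471 tab 1.534 ptr 1.532 diff 0.002
[[238 239 239 239 239 239 234 164  78  47  53  54  51  53  54  53  52  49]
 [239 239 240 239 233 232 233 165  76  48  51  52  52  53  54  54  51  52]
 [239 240 240 237 225 216 220 159  76  46  50  59  64  54  51  52  51  50]
 [239 239 240 239 237 236 235 168  75  52  78 104 116  73  51  52  52  51]
 [239 239 239 240 239 235 234 192  98  88 146 155 154  92  53  50  54  54]
 [240 239 240 241 235 221 230 232 144 121 185 154 118  74  51  53  55  56]
 [240 241 242 241 228 218 240 245 195 118 119  91  64  56  53  54  55  57]
 [241 242 236 222 180 191 229 239 223 139  72  51  49  53  56  56  58  58]
 [241 229 181 138 109 120 147 176 204 186 122  67  51  57  56  56  56  58]
 [237 180 114  86  80  85 112 152 215 239 198 124  73  56  53  54  58  59]
 [237 165  93  76  81 111 160 210 242 247 236 197 142  92  67  56  57  59]
 [241 199 121 110 134 179 215 240 244 238 235 240 223 178 137  96  70  69]
 [247 234 192 193 213 238 242 243 241 233 240 245 244 240 221 182 144 130]]
```

Request:
step_arm:
  series: [0,0,-0.001,0,0,0,-0.002,0,0,0,-0.002,0]

```text
time: 10.1
tool_pos: [0.542, 0.1365, 0.06]
tcp_rot: [2.443, 1.974, 0.002]
wrist_force: [2.7, 2.4, 6.2]
width: 0.173
grip_force: 49.7
```

Request:
step_arm:
  series: [0,0,0,0,0,0,0,0,0,0,0,0]
  gripper: 0.36
  newtons: 20

```text
time: 10.48
tool_pos: [0.5399, 0.1359, 0.0584]
tcp_rot: [-2.443, -1.973, 0.004]
wrist_force: [-0.1, 0.3, 0.2]
width: 0.365
grip_force: 0.0
```

Request:
step_arm:
  series: [0,0,-0.02,0,0,0,-0.05,0,0,0,-0.09,0,0,0,-0.13,0,-0.06,0,-0.14,0,-0.12,0,-0.14,0,-0.18,0,-0.14,0,-0.18,0,-0.14,0]

```text
time: 11.48
tool_pos: [0.5019, -0.0431, 0.1991]
tcp_rot: [-2.45, -1.967, 0.002]
wrist_force: [-0.0, -0.1, -0.2]
width: 0.36
grip_force: 0.0
```

```bash
python3 - <<'E'
from h import *
P=look(['pointer','tab_mark','key_top','timer_front'])
motion(img=P['scene']); motion('top',img=P['top'])
for c in P: cv2.imwrite(f"pics/{c}1.png",P[c]["image"][:,:,::-1])
a=P['top']['image'][195:265,250:330,::-1];b=P['scene']['image'][165:235,275:355,::-1]
cv2.imwrite('pics/h.png',cv2.resize(np.hstack([a,b]),(800,350),interpolation=cv2.INTER_CUBIC))
goto((.4661,.1546),0,.08)
E
```

```text
top pointer 0.63 [276.5 214.7] [0.5492 0.1807 0.044 ]
top tab_mark 0.67 [299.5 213.9] [0.5513 0.132  0.044 ]
top key_top 0.54 [285.5 254. ] [0.4664 0.1592 0.053 ]
top timer_front 0.62 [288.2 266.2] [0.4413 0.1555 0.023 ]
scene pointer 0.59 [295.8 210.5] [0.5514 0.1831 0.044 ]
scene tab_mark 0.44 [302.  209.9] [0.5433 0.1721 0.044 ]
scene key_top 0.68 [332.4 223.1] [0.4665 0.1538 0.053 ]
scene timer_front 0.81 [339.5 239. ] [0.4418 0.1562 0.023 ]
scene timer_front 0.47 [313.5 194.6] [0.573  0.1118 0.023 ]
scene n 14 of 25 origin shift mm [-0.86 -0.01] rot -0.0082 rms mm 0.24
top n 20 of 53 origin shift mm [-0.42 -0.07] rot 0.0004 rms mm 0.3
t 11.975 pos [ 0.5035 -0.0387  0.1993] q6 0.084 F [0.54 0.27 0.18] M [ 0.038  0.027 -0.023] w 0.361 gf 0.0
shift [ 0.1813 -0.0769  0.1193] turn -0.2104 ydir -0.2104 tilt [ 0.e+00 -3.e-04 -1.e+00]
```

View pics/h.png

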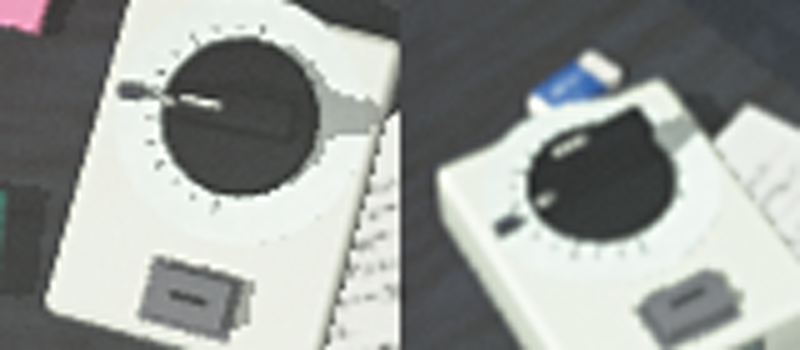

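Top (left half): the pointer line (220,104)-(165,97) runs into the tab at (133,90). The scene agrees, with the mark at (546,200) and the tab at (508,222). Now a joint fit of both views.

```bash
python3 - <<'E'
from fit import *
t=viewer.read_camera("top"); s=viewer.read_camera("scene")
np.set_printoptions(linewidth=200)
print(cv2.cvtColor(t["image"],cv2.COLOR_RGB2GRAY)[209:220,272:298]); print(cv2.cvtColor(s["image"],cv2.COLOR_RGB2GRAY)[190:214,292:316])
E
```

```text
[[239 240 236 239 239 239 240 239 240 181 121 235 191  92  59  64  67  65  68  67  68  65  67  69  65  66]
 [236 240 244 246 247 247 244 242 241 237 238 222 116  63  63  67  67  66  66  68  65  70  68  66  66  70]
 [243 225 161 157 151 180 182 239 244 245 251 161  70  61  61  62  61  61  64  65  68  65  61  63  64  63]
 [245 172 101  95  97 107 115 174 184 181 210 113  60  63  64  62  63  64  65  62  63  62  63  60  62  61]
 [244 160  96  92  95  97  83 103 129 196 136  70  59  59  62  58  59  60  61  64  65  62  62  64  62  61]
 [241 208 126 103  85  93 132 162 137 144 187 159 113  67 189 207 205 126  92  64  58  61  63  63  66  67]
 [237 241 242 242 242 212 238 245 244 248 159 193 164  87  96 119 156 198 247 253 220 164  93  65  68  69]
 [237 240 241 241 241 240 242 244 246 253 139  85  83  67  66  70  77  90 108 133 127 156  94  67  67  68]
 [237 239 239 239 239 240 241 243 246 227 112  63  60  67  68  70  71  68  66  72  70  80  72  70  71  67]
 [236 240 239 239 239 239 242 185 201 208 110  64  70  65  65  61  65  68  68  69  71  70  72  70  73  70]
 [237 239 239 239 239 240 242 
[... 1754 characters left out ...]
1  59]
 [240 242 243 237 219 185 212 236 239 193 102  50  48  54  56  57  57  56  58  59  59  59  59  59]
 [240 238 224 182 138 117 143 172 210 232 162  79  51  54  56  57  59  60  59  58  59  58  60  59]
 [238 213 146 105  82  79  94 141 202 243 219 149  87  57  56  55  59  59  57  58  58  58  60  59]
 [238 196 114  76  76  93 134 204 240 245 237 219 170 106  68  58  57  58  59  59  61  60  61  62]
 [244 220 140  96 125 168 209 241 245 235 222 240 241 190 136  95  71  67  60  58  60  61  60  60]
 [247 238 196 175 207 239 243 244 241 228 219 241 247 242 220 179 145 130  93  78  80  77  70  67]
 [248 245 234 237 243 244 243 242 241 239 238 242 243 238 237 240 230 209 165 166 172 163 137 132]]
```

```bash
python3 - <<'E'
from fit import *
t=viewer.read_camera("top"); s=viewer.read_camera("scene")
tb=[("t",wc(t,(273,210,279,216))),("s",wc(s,(291,206,299,214)))]
ms=wc(s,(301,202,306,207),False,25); mt=wc(t,(282,213,285,216),False,25)
b=[wc(t,(286,213,289,216),False,25),wc(t,(289,214,294,217),False,25)]
bs=[wc(s,(304,193,308,197),False,25),wc(s,(308,191,312,195),False,25)]
print(tb,ms,mt,b,bs)
ptr=[("t",mt,.052,1),("t",b[0],.08,1),("t",b[1],.08,1),("s",ms,.052,1),("s",bs[0],.08,1),("s",bs[1],.08,1)]
P={"t":t,"s":s}
for A in((.5429,.1364),(.542,.136),(.5415,.1362),(.5425,.137)):
  print(A,[ (c,z,round(ang(at(P[c],px,z)[:2]-A,-.238),3)) for c,px,z,_ in ptr],"tab",[(c,round(ang(at(P[c],px,.0465)[:2]-A,-.238),3),np.hypot(*(at(P[c],px,.0465)[:2]-A)).round(4)) for c,px in tb])
print("mark world",at(t,mt,.052),at(s,ms,.052)," tab",[at(P[c],px,.0465) for c,px in tb])
x=fit(t,s,ptr,tb,CORN); print("remaining",x[4]-x[3])
for c in "ts": # collinear: dial line through skirt mark and bar line, vs tab
  q=[at(P[k],px,z)[:2] for k,px,z,_ in ptr if k==c]; d=q[0]-(q[1]+q[2])/2; e=at(P[c],dict(tb)[c],.0465)[:2]-q[0]
  print(c,"line ang",ang(d,-.238),"mark->tab ang",ang(e,-.238))
E
```

```text
[('t', array([275.99402628, 212.89366786])), ('s', array([295.92927773, 209.60146174]))] [303.01736973 204.78411911] [282.52941176 214.52941176] [array([287.19081272, 214.13780919]), array([290.9338843 , 215.06198347])] [array([306.20875421, 194.38720539]), array([309.        , 193.39130435])]
(0.5429, 0.1364) [('t', 0.052, np.float64(1.523)), ('t', 0.08, np.float64(1.54)), ('t', 0.08, np.float64(1.522)), ('s', 0.052, np.float64(1.493)), ('s', 0.08, np.float64(1.509)), ('s', 0.08, np.float64(1.439))] tab [('t', np.float64(1.547), np.float64(0.0463)), ('s', np.float64(1.518), np.float64(0.0468))]
(0.542, 0.136) [('t', 0.052, np.float64(1.549)), ('t', 0.08, np.float64(1.581)), ('t', 0.08, np.float64(1.591)), ('s', 0.052, np.float64(1.521)), ('s', 0.08, np.float64(1.551)), ('s', 0.08, np.float64(1.504))] tab [('t', np.float64(1.564), np.float64(0.0469)), ('s', np.float64(1.535), np.float64(0.0474))]
(0.5415, 0.1362) [('t', 0.052, np.float64(1.565)), ('t', 0.08, np.float64(1.608)), ('t', 0.08, np.float64(1.637)), ('s', 0.052, np.float64(1.539)), ('s', 0.08, np.float64(1.578)), ('s', 0.08
[... 231 characters left out ...]
('s', 0.052, np.float64(1.511)), ('s', 0.08, np.float64(1.536)), ('s', 0.08, np.float64(1.477))] tab [('t', np.float64(1.559), np.float64(0.0458)), ('s', np.float64(1.529), np.float64(0.0463))]
mark world [0.54883887 0.16718986 0.052     ] [0.54752668 0.16497036 0.052     ]  tab [array([0.55275931, 0.18163227, 0.0465    ]), array([0.55153558, 0.18242826, 0.0465    ])]
[ 5.4190e-01  1.3580e-01 -2.3760e-01  1.5471e+00  1.5519e+00 -5.0000e-04
  4.0000e-04  5.0000e-04 -4.0000e-04] sd [0.0013 0.0012 0.0096 0.0294 0.0181] cost 12.297233490162078
remaining 0.00485068262683197
t line ang 1.513845414525441 mark->tab ang 1.5978618672358837
s line ang 1.5079937292666559 mark->tab ang 1.5585152079022344
```

Pointer and tab agree to about 0.01 to 0.02 rad, and the timer is within about 0.5 mm of where it stood. On to the key with closed fingers.

Request:
step_arm:
  series: [0.045,-0.019,0.01,0,0.09,-0.038,0.02,0,0.135,-0.057,0.03,0,0.182,-0.077,0.05,0,0.182,-0.077,0.09,0,0.182,-0.077,0.12,0,0.182,-0.077,0.12,0,0.182,-0.077,0.12,0]
  gripper: 0

```text
time: 13.18
tool_pos: [0.4673, 0.1546, 0.0805]
tcp_rot: [2.444, 1.973, 0.002]
wrist_force: [1.3, 0.2, 0.1]
width: 0.002
grip_force: 0.0
```

```bash
python3 - <<'E'
from h import *
P=look(['key_top'],['scene'])
b=P['scene']['image'][185:245,295:375,::-1]
cv2.imwrite('pics/i.png',cv2.resize(b,(640,480),interpolation=cv2.INTER_CUBIC))
goto((.4658,.1555),-.238,.058)
E
```

```text
scene key_top 0.52 [331.9 222.4] [0.4685 0.1532 0.053 ]
t 13.275 pos [0.468  0.1547 0.0813] q6 0.481 F [-0.29 -0.07  0.4 ] M [0.034 0.009 0.073] w -0.003 gf 0.0
shift [ 0.0003 -0.0024  0.0233] turn 0.0255 ydir -0.2125 tilt [ 0.0016  0.003  -1.    ]
```

View pics/i.png

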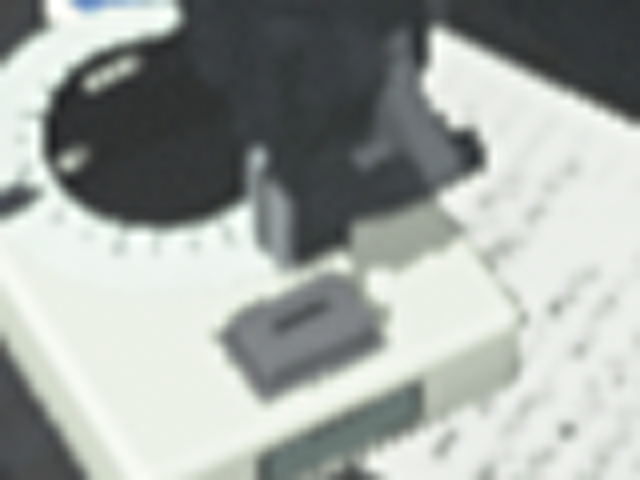

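The fingertip at (290,262) stands above the key at (300,320). Descending in steps.

Request:
step_arm:
  series: [0,-0.002,0.012,0,0,-0.002,0.024,0,0,-0.002,0.027,0,0,-0.002,0.027,0]

```text
time: 13.78
tool_pos: [0.4636, 0.1546, 0.052]
tcp_rot: [-2.443, -1.973, 0.003]
wrist_force: [-2.7, -1.3, 3.2]
width: 0.003
grip_force: 1.5
```

Request:
step_arm:
  series: [0,0,0.002,0,0,0,0.004,0,0,0,0.004,0]

```text
time: 14.15
tool_pos: [0.4641, 0.1548, 0.0485]
tcp_rot: [-2.444, -1.974, 0.001]
wrist_force: [-4.3, -0.8, 5.1]
width: -0.001
grip_force: 2.5
```

Request:
step_arm:
  series: [0,-0.0005,0.001,0,0,-0.0005,0.0015,0,0,-0.0005,0.0015,0]

```text
time: 14.52
tool_pos: [0.4642, 0.1549, 0.048]
tcp_rot: [2.443, 1.974, -0.0]
wrist_force: [-4.6, -3.3, 10.7]
width: 0.003
grip_force: 5.3
```

```bash
python3 - <<'E'
from h import *
goto((.4658,.1555),-.238,.048); motion()
E
```

```text
t 14.525 pos [0.4642 0.1549 0.048 ] q6 0.484 F [-4.56 -3.33 10.65] M [-0.529  0.825 -0.042] w 0.003 gf 5.3
shift [ 0.001   0.0014 -0.    ] turn 0.0263 ydir -0.2117 tilt [-4.e-04  3.e-04 -1.e+00]
scene n 7 of 25 origin shift mm [-0.93  0.18] rot -0.0054 rms mm 0.24
```

Force has risen to 10.7 N at z = 48.0 mm, so the key is fully down. Releasing it and retreating.

Request:
step_arm:
  series: [0,0,-0.002,0,0,0,-0.005,0,0,0,-0.01,0,0,0,-0.04,0,0,0,-0.09,0,-0.04,0,-0.14,0,-0.1,0,-0.15,0,-0.16,0,-0.15,0]

```text
time: 15.58
tool_pos: [0.4318, -0.0025, 0.1994]
tcp_rot: [2.439, 1.974, 0.007]
wrist_force: [0.5, 0.2, -0.4]
width: 0.001
grip_force: 0.0
```

Request:
step_arm:
  series: [-0.06,0,0,0,-0.12,0,0,0,-0.12,0,0,0,-0.12,0,0,0]

```text
time: 16.08
tool_pos: [0.4052, -0.1186, 0.197]
tcp_rot: [-2.446, -1.972, -0.002]
wrist_force: [0.1, 0.1, 0.9]
width: 0.003
grip_force: 0.0
```

```bash
python3 - <<'E'
from fit import *
t=viewer.read_camera("top"); s=viewer.read_camera("scene")
motion(img=s); motion('top',img=t)
tb=[("t",wc(t,(273,210,279,216))),("s",wc(s,(291,206,299,214)))]
ptr=[("t",wc(t,(282,213,285,216),False,25),.052,1),("t",wc(t,(286,213,289,216),False,25),.08,1),("t",wc(t,(289,214,294,217),False,25),.08,1),("s",wc(s,(301,202,306,207),False,25),.052,1),("s",wc(s,(304,193,308,197),False,25),.08,1),("s",wc(s,(308,191,312,195),False,25),.08,1)]
x=fit(t,s,ptr,tb,CORN); print("remaining",x[4]-x[3])
for c,p in(("top",t),("scene",s)):
    a=cv2.imread(f"pics/{c}1.png"); d=cv2.absdiff(a,np.ascontiguousarray(p["image"][:,:,::-1])).max(2)[170:260,225:350]; print(c,"key/case diff px",(d>40).sum())
E
```

```text
scene n 14 of 25 origin shift mm [-0.86 -0.02] rot -0.0084 rms mm 0.25
top n 20 of 53 origin shift mm [-0.42 -0.07] rot 0.0005 rms mm 0.3
[ 5.4190e-01  1.3580e-01 -2.3780e-01  1.5469e+00  1.5525e+00 -5.0000e-04
  4.0000e-04  5.0000e-04 -4.0000e-04] sd [0.0013 0.0012 0.0096 0.0294 0.0181] cost 12.367944148483874
remaining 0.0055557076873271605
top key/case diff px 0
scene key/case diff px 0
```

The key has sprung back up and nothing else has changed. Handing in.

```bash
python3 -c "
from workcell import job
print(job.finish_job())"
```

```text
the job is handed in; nothing more can be done
None
```

I turned the dial to the tab (within about 0.02 rad by the cameras), pressed the start key fully down and let it spring back up, left the timer within about 1 mm of where it stood, and handed the job in after about 16 s; I saw no verdict.

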